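Zero the slide scanner stage with the setting square

ROBOT

A 7-joint arm with a two-finger parallel gripper is mounted at the origin on the work surface. World frame = base frame: x ahead of the robot, y to its left, z up, the work surface at z = 0. Lengths are in m, angles in rad, forces in N, time in s.
With the tool pointing down it reaches from about 0.4 to 0.875 m from the base axis. Payload 19.3 kg.
Tool frame: the origin (TCP) lies at the very end of the fingers, on their centre line; the grasp point (between the pads) lies 19 mm behind it; z points along the fingers, y is the line along which they close (so a half turn about z gives the same grasp; the last joint's range is limited). The gripper opens to 85 mm and grips with 20 to 120 N. Pads are 22 mm wide; open, the fingers measure 114 mm over their backs; the gripper's body (76 mm by 85 mm) begins 54 mm behind the grasp point. The pads swing forward as they close: fully open they stand 13 mm farther back than shut.
Start: joints at [1.037, 0.521, -0.036, 1.599, 0.021, 1.021, -0.113], TCP at [0.28, -0.559, 0.231] pointing down, gripper open.
Joint ranges: [-2.91, 2.91], [-0.3, 2.13], [-1.5, 1.42], [0.17, 2.43], [-1.26, 4.41], [0.16, 1.93], [-2.52, 2.52]. Speed limits (rad/s): [1.89, 1.89, 2.39, 2.39, 3.01, 3.01, 3.01].

INTERFACE

Orientations are given as [roll, pitch, yaw] about the fixed x, y, z axes, in that order (R = Rz(yaw) Ry(pitch) Rx(roll)).
In Python, from workcell import bot gives the robot as it stands.
- The arm moves only by the tool servo_tool, never from a script. Its argument "plan" is a list of rows, each a list of 7 numbers: the finger opening in cm, from 0 to 8.54, then the shift along the tool's x, y, z in cm, then the turn, a rotation vector about the tool's x, y, z in degrees. In form: [[fingers, x, y, z, wx, wy, wz], ...]. A call has 1 to 10 rows; each row is the pose to reach, as a shift and turn from the pose commanded when the call began, along the tool's axes at that moment; what a row does not reach only later rows make up. A row lasts 1/10 s, in which the tool goes at most 50 mm and 8.59 degrees, less where a joint would pass 70% of its speed; a pose out of reach is approached as far as the arm can. A call with a gripper value outside its range is refused whole. The fingers move at their own pace and stop on an object; "force" is the grip in N (left out, the last holds). Time passes only in rows, so rows that repeat a pose let the fingers close. It gives the time, the measured TCP pose, the force, the opening and the grip force at its end, in the units of the state.
- bot.observe(): the state, without advancing time (a new reading comes with each control period).
- bot.grab_frame(name): name is "side" or "top"; returns a dict with "frame" (480x640x3 uint8, blue, green, red), "mtx" (3x3 intrinsics, pixels), "k1" (the pictures are not rectified: a ray, as slopes to the right and down, at radius r is drawn at 1 + k1 r^2 times it, then the intrinsics apply), "R" (3x3) and "t" (3): a world point X has camera coordinates R X + t. Camera axes: x right, y down, z forward; pixel columns grow to the right and rows downward; lengths in m; the calibration is good to about 2 mm. A picture is of the moment at which its call begins. There is no depth.
- bot.job_done(): hands the job in; it is judged then, once.
The state is a dict: "clock": time; "qpos": joint angles; "qd": joint speeds; "joint_efforts": joint torques, N m; "position": TCP position; "tool_rot": TCP orientation; "force": force on the tool from outside, world axes, zero at the start; "moment": the same for the moment, N m; "grip_width": finger opening in m; "finger_force": force on a finger pad.
Only numpy, scipy, OpenCV 4.12 (cv2) and the standard library are available. Lean on these libraries where they do the work, as an engineer would, in place of code of your own. Each camera call takes 0.05 s, during which the arm holds its last target. There are 200 camera calls.

TASK

Get the slide scanner's stage ready for zeroing: slide its transport lock away from the corner pocket all the way to its end stop, so that the lock's tongue is out of the pocket. Then lay the L-shaped setting square flat on the stage and press it into the corner between the two fences until both of its outer edges lie flush against them. Finish while still holding it pressed there with the gripper (do not let go), and leave the jar, the slide box and the mouse alone.

Things in the scene. Friction and masses are not known exactly. Their poses are not given: they have to be found in the camera images.
- stage: Slide scanner stage, fixed: white housing, grey top plate, 260 mm (x) by 320 mm (y), top 36 mm above the desk. Origin: centre of its underside, on the desk. x points away from the robot at yaw 0, y left; yaw within 0.3 rad. Two steel fences (smooth, friction about 0.35) form an inside corner (the pocket) at x +85, y +20 mm, open to -x and -y. The transport lock stands behind the side fence (+y).
- far_fence: Steel fence on the stage, 12 mm thick, 16 mm high above the stage top, running along stage y. Its origin is the inside corner of the pocket; its contact face lies at stage x = +85 mm, looks to stage -x, and extends 143 mm to -y from the corner.
- side_fence: Steel fence on the stage, 12 mm thick, 16 mm high above the stage top, running along stage x. Its origin is the inside corner of the pocket; its contact face lies at stage y = +20 mm, looks to stage -y, and extends 140 mm to -x from the corner, with an 18 mm gap centred 85 mm from the corner, through which the lock's tongue passes.
- pocket (a point): The inside corner of the two fences, at the level of the stage top (36 mm above the desk); axes as the stage's. The square's outer corner belongs here.
- lock (a joint): Transport lock position in m along stage +y: 0 = locked (tongue sticks 30 mm into the pocket through the gap in the side fence), 0.05 = end stop, unlocked (tongue fully withdrawn). At the start between 0 and 0.018. It slides with about 2 N of friction and stays where it is left.
- lock_top (a point): Centre of the top of the lock's upright black grip: block 30 mm along stage x, 20 mm along stage y, top 58 mm above the stage top (94 mm above the desk). It stands clear of all around it from 16 mm over the stage top up (rails beside it 8 mm high, stop block 12 mm). At stage x = 0, y = 75 mm + lock value.
- square: Setting square: dark steel L, 8 mm thick, about 450 g, flat on the desk, yaw within 0.6 rad. Legs 30 mm wide, outer edges 120 mm long. Origin: on the underside below the middle of the grip, near the centre of mass. Upright black grip at the elbow: block 36 mm (x) by 20 mm (y), from 8 to 58 mm above the underside. Seated: x, y along the stage's.
- square_corner (a point): Outer corner of the L at its underside, at x = +35, y = +35 mm of the square's frame, same axes. One leg runs from here to -y (its outer edge looks to +x and goes against the far fence), the other to -x (its outer edge looks to +y and goes against the side fence).
- jar: Bystander: amber glass jar with a white lid, 60 mm across, 85 mm high; origin at the centre of its underside. Leave alone.
- slide_box: Bystander: grey and white slide box 160 x 90 x 36 mm; origin at the centre of its underside. Leave alone.
- mouse: Bystander: black computer mouse 100 x 60 x 26 mm; origin at the centre of its underside. Leave alone.
Mind the look-alikes: they are no part of the job. Of the things that look like the square, take the one that is farthest from the robot's base at the start.

How it is judged:
On the way:
1. the transport lock is slid to its end stop (value of joint lock above 0.047 m), for 0.2 s.
At the end, for the whole second after the job is handed in: The lock is within 4 mm of its end stop; the square lies flat on the stage (within 4 mm, 0.03 rad), its outer corner within 2 mm of both fences and its edges within 0.02 rad of them, pressing on each fence with more than 0.5 N, at rest, and the gripper's fingers still hold it (more than 1 N) (value of joint lock above 0.046 m and x of square_corner in the frame of pocket between -0.002 and 0.003 m and y of square_corner in the frame of pocket between -0.002 and 0.003 m and z of square_corner in the frame of pocket between -0.003 and 0.004 m and angle between the x axis of square and the x axis of stage, either way round below 0.02 rad and angle between square's own z axis and vertical below 0.03 rad and contact force between square and far_fence above 0.5 N and contact force between square and side_fence above 0.5 N and contact force between the fingers and square above 1 N and linear speed of square below 0.01 m/s); the arm keeps its last pose, push and grip.
It fails at once if the jar is disturbed (moved more than 20 mm) (distance of jar from where it was at the start of the episode above 0.02 m).
It fails at once if the slide box is disturbed (moved more than 20 mm) (distance of slide_box from where it was at the start of the episode above 0.02 m).
It fails at once if the mouse is disturbed (moved more than 20 mm) (distance of mouse from where it was at the start of the episode above 0.02 m).
It also fails if it takes over 72 s, if anything falls off the work surface, if the arm or the gripper's body presses on something with over 40 N, if the wrist force passes 120 N, or if a joint passes its speed limit or range.

## Working session

There is one attempt and no reset: what is moved stays moved. The work goes in short steps, Python scripts to look and compute and a tool call to move; the robot and the scene stay as the last step left them, time stands still between calls to the robot, and variables do not carry over. Pictures are saved under pics/ and viewed, at most 10 in all, crops included, and the job is handed in when it is done.

Besides the shell and the picture viewer there is one more tool, called after "Emit:" as name(argument=value, ...) on one line, values as JSON. servo_tool: Moves the arm, as the interface text tells. Its arguments: {"type":"object","properties":{"plan":{"type":"array","items":{"type":"array","items":{"type":"number"}}},"force":{"type":"number"}},"required":["plan"]}

```bash
mkdir -p pics; cat > h.py <<'E'
import numpy as np, cv2
from workcell import bot
def grab(n,save=None):
    f=bot.grab_frame(n)
    if save: cv2.imwrite('pics/'+save+'.png',f['frame'])
    return f
def ray(f,px,z):
    K=np.array(f['mtx']);R=np.array(f['R']);t=np.array(f['t'])
    d=cv2.undistortPoints(np.array([[px]],float),K,np.array([f['k1'],0,0,0.]))[0,0] 
    c=-R.T@t; v=R.T@np.array([d[0],d[1],1]); return c+v*(z-c[2])/v[2]
def proj(f,X):
    K=np.array(f['mtx']);R=np.array(f['R']);t=np.array(f['t'])
    return cv2.projectPoints(np.array([X],float),cv2.Rodrigues(R)[0],t,K,np.array([f['k1'],0,0,0.]))[0][0,0]
E
python3 - <<'E'
from h import *
for n in('top','side'):
    f=grab(n,n+'0'); print(n,-np.array(f['R']).T@f['t'],f['k1'],f['mtx'][0][0])
o=bot.observe(); print({k:np.round(v,3) for k,v in o.items()})
E
```

```text
top [0.29335497 0.03181523 1.55839105] -0.16743665560644347 568.9864346039105
side [0.46451341 0.9159269  0.5813833 ] -0.11146807989341355 438.7332855539755
{'clock': np.float64(0.1), 'qpos': array([ 1.037,  0.522, -0.036,  1.6  ,  0.021,  1.021, -0.113]), 'qd': array([-0.   , -0.003,  0.001, -0.001,  0.   , -0.   , -0.   ]), 'joint_efforts': array([ 4.0000e-03, -9.2849e+01,  1.9850e+00, -3.7053e+01,  1.8000e-02,
        5.0000e-03, -0.0000e+00]), 'position': array([ 0.279, -0.559,  0.231]), 'tool_rot': array([-3.141,  0.   ,  0.464]), 'force': array([-0.198,  0.189,  0.048]), 'moment': array([ 0.02 , -0.041, -0.032]), 'finger_force': np.float64(0.0), 'grip_width': np.float64(0.085)}
```

View pics/top0.png

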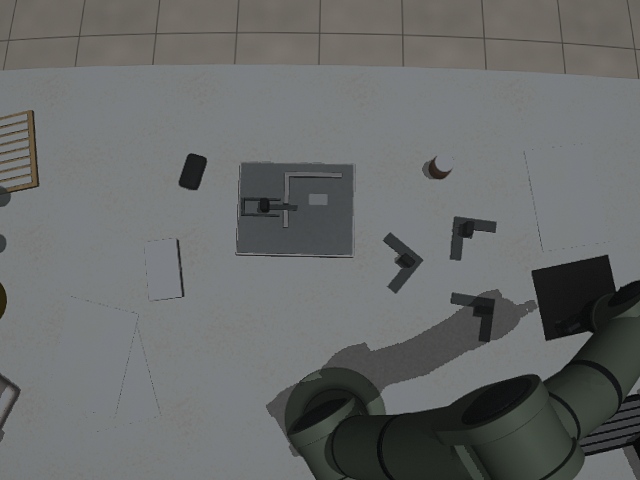

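View pics/side0.png

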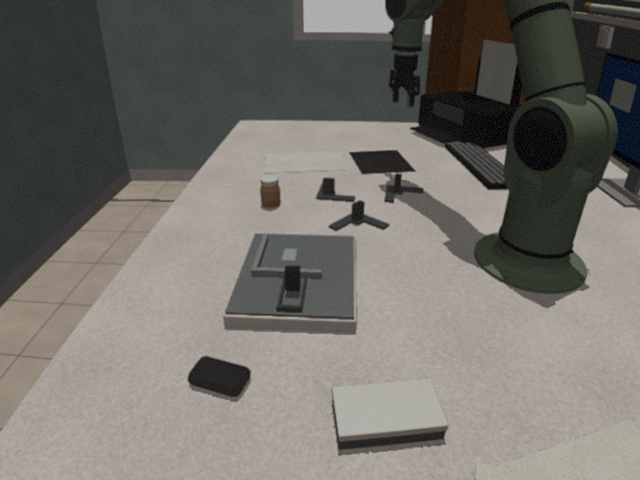

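Top view: stage centred at (296,210) with its lock grip at (264,205). There are three L shapes: A elbow (458,220), grip (467,229); B elbow (420,262), grip (404,261); C elbow (490,297), grip (486,307). The jar is at (438,167), the mouse at (193,171) and the box at (164,269). A looks farthest from the base and has its corner at +x+y, as a yaw within 0.6 requires. I'll check that with numbers and a crop.

```bash
python3 - <<'E'
from h import *
f=grab('top'); im=f['frame']
for n,p in dict(A=(467,229),B=(404,261),C=(486,307)).items():
    g=ray(f,p,.05); print(n,g.round(3),np.hypot(*g[:2]).round(3))
a=cv2.resize(im[195:275,430:510],None,fx=7,fy=7,interpolation=cv2.INTER_CUBIC)
s=cv2.resize(im[150:265,228:363],None,fx=4.8,fy=4.8,interpolation=cv2.INTER_CUBIC)
cv2.imwrite('pics/a.png',cv2.convertScaleAbs(a,alpha=1.6)); cv2.imwrite('pics/s.png',cv2.convertScaleAbs(s,alpha=1.6))
E
```

```text
A [ 0.51  -0.349  0.05 ] 0.618
B [ 0.421 -0.177  0.05 ] 0.457
C [ 0.301 -0.398  0.05 ] 0.499
```

View pics/a.png

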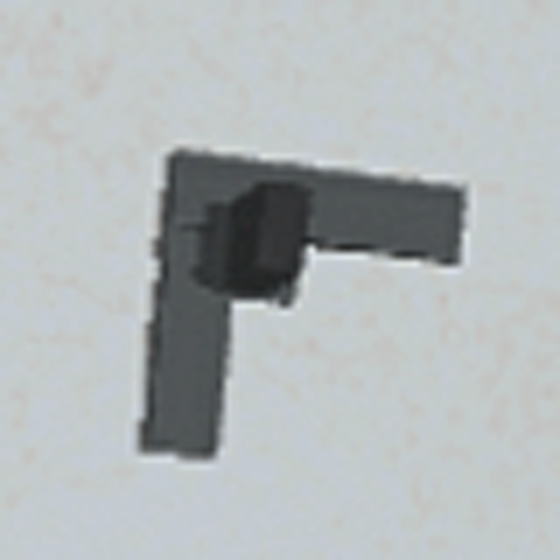

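View pics/s.png

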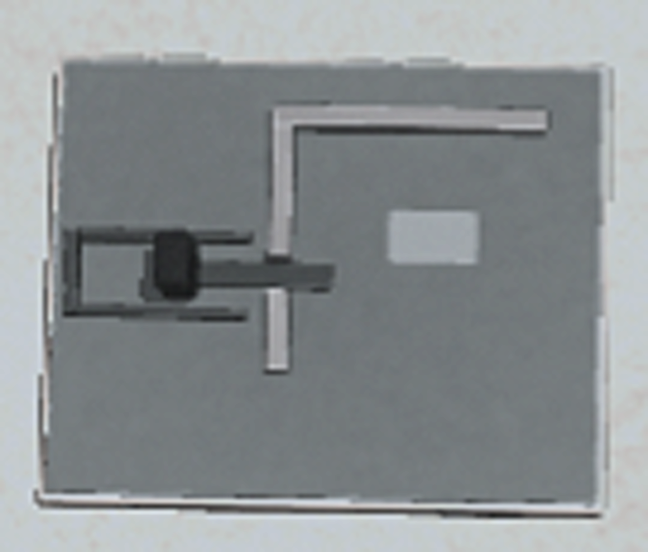

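Crop A shows the L with its elbow at full-frame (454.6,216.7), leg ends near (496,222) and (450,260), and the grip top near (469,228). The stage crop shows the fence corner at about (285,172), the lock grip top at about (264,205), and the tongue through the gap. A is also the farthest, at 0.618 m. Next I measure both poses.

```bash
cat > meas.py <<'E'
from h import *
def line(f,mask,z,sel):  # fit a line on contour points (world) that satisfy sel
    c=max(cv2.findContours(mask,cv2.RETR_EXTERNAL,cv2.CHAIN_APPROX_NONE)[0],key=cv2.contourArea)[:,0]
    P=np.array([ray(f,p,z)[:2] for p in c if sel(p)])
    vx,vy,x,y=cv2.fitLine(P.astype(np.float32),cv2.DIST_HUBER,0,.001,.001).ravel(); return np.array([x,y]),np.array([vx,vy])
def inter(a,b):
    s=np.linalg.solve(np.c_[a[1],-b[1]],b[0]-a[0]); return a[0]+s[0]*a[1]
E
python3 - <<'E'
from meas import *
f=grab('top'); im=f['frame']; g=im.min(2)
print('vals',im[222,485],im[180,300],im[175,310],im[205,264],im[230,320],im[245,455],im[300,300])
m=np.zeros_like(g); m[205:270,440:505]=((g<110)[205:270,440:505])*255
up=line(f,m,.008,lambda p:p[1]<224 and 460<p[0]<492)
le=line(f,m,.008,lambda p:p[0]<456 and 222<p[1]<256)
co=inter(up,le); print('sq corner',co,'yaws',np.arctan(-up[1][0]/up[1][1]),np.arctan(le[1][1]/le[1][0]))
print('ends',ray(f,(496.4,221.7),.008),ray(f,(450.3,259.6),.008))
# fences
m=np.zeros_like(g); th=(g>110); m[168:232,280:346]=th[168:232,280:346]*255
m[188:232,294:346]=0
up=line(f,m,.052,lambda p:p[1]<177 and 292<p[0]<338)
le=line(f,m,.052,lambda p:p[0]<287 and 178<p[1]<198)
fc=inter(up,le); print('fence outer corner',fc,np.arctan(-up[1][0]/up[1][1]),np.arctan(le[1][1]/le[1][0]))
for p in [(62,62),(605,68),(602,502),(45,492)]: print('plate',ray(f,(228+p[0]/4.8,150+p[1]/4.8),.036).round(4))
for p in [(177,232),(177,297)]: pass
print('far fence end',ray(f,(228+547/4.8,150+113/4.8),.052),'side end',ray(f,(228+264/4.8,150+371/4.8),.052))
print('lock top',ray(f,(228+177/4.8,150+264/4.8),.094), 'grip top',ray(f,(430+285/7,195+222/7),.058))
E
```

```text
vals [52 50 48] [77 75 72] [103 101 101] [27 26 26] [77 75 71] [55 54 51] [129 127 123]
sq corner [ 0.5528549  -0.32036498] yaws -0.11208971 -0.09757466
ends [ 0.53815803 -0.44454131  0.008     ] [ 0.4302143 -0.3115649  0.008    ]Traceback (most recent call last):
  File "<stdin>", line 12, in <module>
  File "meas.py", line 5, in line
    vx,vy,x,y=cv2.fitLine(P.astype(np.float32),cv2.DIST_HUBER,0,.001,.001).ravel(); return np.array([x,y]),np.array([vx,vy])
              ~~~~~~~~~~~^^^^^^^^^^^^^^^^^^^^^^^^^^^^^^^^^^^^^^^^^^^^^^^^^
cv2.error: OpenCV(4.12.0) /io/opencv/modules/imgproc/src/linefit.cpp:618: error: (-215:Assertion failed) npoints2 >= 0 || npoints3 >= 0 in function 'fitLine'
```

```bash
python3 - <<'E'
from meas import *
f=grab('top'); g=f['frame'].min(2)
m=np.zeros_like(g); m[205:270,440:505]=((g<88)[205:270,440:505])*255
up=line(f,m,.008,lambda p:p[1]<224 and 460<p[0]<492)
le=line(f,m,.008,lambda p:p[0]<456 and 222<p[1]<256)
co=inter(up,le); yaws=(np.arctan(-up[1][0]/up[1][1]),np.arctan(le[1][1]/le[1][0])); print('sq corner',co,'yaws',yaws)
y=np.mean(yaws); R=np.array([[np.cos(y),-np.sin(y)],[np.sin(y),np.cos(y)]]); print('sq origin',co-R@[.035,.035])
print('grip top',ray(f,(430+285/7,195+222/7),.058))
m=np.zeros_like(g); m[168:232,280:346]=(g>88)[168:232,280:346]*255
m[188:232,294:346]=0
up=line(f,m,.052,lambda p:p[1]<177 and 292<p[0]<338)
le=line(f,m,.052,lambda p:p[0]<287 and 178<p[1]<198)
fc=inter(up,le); ys=(np.arctan(-up[1][0]/up[1][1]),np.arctan(le[1][1]/le[1][0])); print('fence outer',fc,ys)
Pl=np.array([ray(f,(228+p[0]/4.8,150+p[1]/4.8),.036)[:2] for p in [(62,62),(605,68),(602,502),(45,492)]])
print('plate sides',np.linalg.norm(Pl-np.roll(Pl,1,0),axis=1),'centre',Pl.mean(0))
print('plate yaw', np.arctan(-(Pl[0]-Pl[1])[0]/(Pl[0]-Pl[1])[1]),np.arctan((Pl[0]-Pl[3])[1]/(Pl[0]-Pl[3])[0]))
y=np.mean(ys); R=np.array([[np.cos(y),-np.sin(y)],[np.sin(y),np.cos(y)]]); pk=fc-R@[.012,.012]
print('pocket',pk,'stage centre',pk-R@[.085,.02])
l=ray(f,(228+177/4.8,150+264/4.8),.094)[:2]; print('lock top',l,'in stage',R.T@(l-pk)+[.085,.02])
E
```

```text
sq corner [ 0.5523159 -0.3227721] yaws (np.float32(-0.12042613), np.float32(-0.09744327))
sq origin [ 0.51371818 -0.35375944]
grip top [ 0.51530404 -0.35756488  0.058     ]
fence outer [0.6592355  0.14634973] (np.float32(-0.06618138), np.float32(0.029724663))
plate sides [0.24850707 0.31253782 0.2496484  0.31267661] centre [0.56167912 0.11392119]
plate yaw 0.004660120444126464 0.00256035856941311
pocket [0.64701874 0.13457045] stage centre [0.56166832 0.1161231 ]
lock top [0.55783899 0.19333096] in stage [-0.00523599  0.07712524]
```

```bash
cat >> meas.py <<'E'
from scipy.spatial.transform import Rotation as Ro
def goto(p,yaw):
    o=bot.observe(); A=Ro.from_euler('xyz',o['tool_rot']); B=Ro.from_euler('xyz',[np.pi,0,yaw])
    print('shift cm',(A.inv().apply(np.array(p)-o['position'])*100).round(2),'turn deg',np.degrees((A.inv()*B).as_rotvec()).round(2))
E
python3 - <<'E'
from meas import *
f=grab('top'); g=f['frame'].min(2)
m=np.zeros_like(g); m[150:270,225:365]=(g<98)[150:270,225:365]*255
m=cv2.morphologyEx(m,cv2.MORPH_CLOSE,np.ones((9,9)))
S=[line(f,m,.036,s) for s in (lambda p:p[1]<170 and 250<p[0]<345,lambda p:p[0]<246 and 172<p[1]<245,lambda p:p[1]>247 and 250<p[0]<345,lambda p:p[0]>348 and 172<p[1]<245)]
C=np.array([inter(S[i],S[(i+1)%4]) for i in range(4)]); print(C.round(4).tolist(),np.linalg.norm(C-np.roll(C,1,0),axis=1),C.mean(0))
print('yaws',[float(np.arctan(-s[1][0]/s[1][1])) if i%2==0 else float(np.arctan(s[1][1]/s[1][0])) for i,s in enumerate(S)])
# lock grip top in both views
k=np.zeros_like(g); k[190:220,255:272]=(g<36)[190:220,255:272]*255
print('lock bbox',cv2.boundingRect(k))
goto([.560,.193,.2],0)
E
```

```text
[[0.6888999938964844, 0.27480000257492065], [0.43140000104904175, 0.2752000093460083], [0.42969998717308044, -0.039000000804662704], [0.6862999796867371, -0.03620000183582306]] [0.31103253 0.25751665 0.31420574 0.25660697] [0.55906236 0.11868989]
yaws [-0.008582905866205692, -0.0014463106635957956, -0.005552724935114384, 0.0109404893592]
lock bbox (255, 198, 17, 19)
shift cm [ 58.72 -54.7    3.13] turn deg [-2.000e-02  1.000e-02  2.657e+01]
```

Emit:
servo_tool(plan=[[8.5,4,-4,0.2,0,0,2],[8.5,8,-8,0.4,0,0,4],[8.5,12,-12,0.6,0,0,6],[8.5,16,-15,0.8,0,0,8],[8.5,20,-19,1.0,0,0,10],[8.5,24,-22,1.2,0,0,12],[8.5,28,-26,1.4,0,0,13],[8.5,32,-30,1.6,0,0,15],[8.5,36,-33,1.8,0,0,16],[8.5,40,-37,2,0,0,18]], force=30)

```text
clock: 1.3
position: [0.4565, -0.09, 0.2132]
tool_rot: [3.141, -0.001, 0.149]
force: [1.9, -0.7, 0.2]
grip_width: 0.0844
finger_force: 0.0
```

```bash
python3 - <<'E'
from meas import *
print(bot.observe()['position']); goto([.560,.193,.18],0)
E
```

```text
[ 0.45648992 -0.08998952  0.21317044]
shift cm [ 14.42 -26.46   3.32] turn deg [ 0.01 -0.04  8.51]
```

Emit:
servo_tool(plan=[[8.5,2,-4,0.5,0,0,1],[8.5,4,-8,1,0,0,2],[8.5,7,-12,1.5,0,0,4],[8.5,9,-16,2,0,0,5],[8.5,11,-20,2.5,0,0,6],[8.5,13,-24,3,0,0,8],[8.5,14.4,-26.5,3.3,0,0,8.5],[8.5,14.4,-26.5,3.3,0,0,8.5],[8.5,14.4,-26.5,3.3,0,0,8.5],[8.5,14.4,-26.5,3.3,0,0,8.5]])

```text
clock: 2.3
position: [0.5588, 0.1905, 0.18]
tool_rot: [3.141, 0.0, 0.0]
force: [-0.6, 0.5, 0.3]
grip_width: 0.0847
finger_force: 0.0
```

```bash
python3 - <<'E'
from meas import *
goto([.560,.193,.062],0)
f=grab('side','side1'); p=f['frame'][180:340,210:400]
cv2.imwrite('pics/s1.png',cv2.convertScaleAbs(cv2.resize(p,None,fx=4,fy=3.6,interpolation=cv2.INTER_CUBIC),alpha=1.6))
E
```

```text
shift cm [ 0.13 -0.26 11.8 ] turn deg [0.03 0.   0.02]
```

View pics/s1.png

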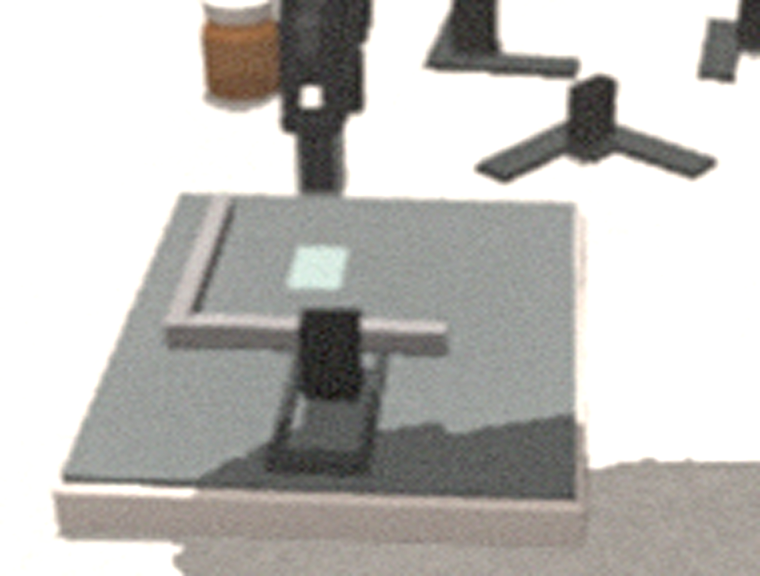

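The side view shows the gripper above the stage (finger at about (290,230)), and the lock grip's top centre at about (292.5,267.5). I'll cast that ray to cross-check the lock.

```bash
python3 - <<'E'
from meas import *
f=grab('side')
print(ray(f,(210+330/4,180+315/3.6),.094), 'fence outer corner', ray(f,(210+167/4,180+327/3.6),.052),'side end',ray(f,(210+446/4,180+333/3.6),.052),
'far end',ray(f,(210+208/4,180+197/3.6),.052), 'plate corners',ray(f,(210+63/4,180+478/3.6),.036),ray(f,(210+577/4,180+500/3.6),.036))
E
```

```text
[0.56225116 0.19674884 0.094     ] fence outer corner [0.65633545 0.15228386 0.052     ] side end [0.50717051 0.15034817 0.052     ] far end [ 0.66105499 -0.00341704  0.052     ] plate corners [0.6853675  0.27392894 0.036     ] [0.43832027 0.27777248 0.036     ]
```

Emit:
servo_tool(plan=[[8.5,0.1,-0.3,3,0,0,0],[8.5,0.1,-0.3,6,0,0,0],[8.5,0.1,-0.3,9,0,0,0],[8.5,0.1,-0.3,11.6,0,0,0],[8.5,0.1,-0.3,11.6,0,0,0],[8.5,0.1,-0.3,11.6,0,0,0]])

```text
clock: 3.0
position: [0.56, 0.1942, 0.0647]
tool_rot: [3.142, 0.0, 0.001]
force: [0.1, 0.7, -0.2]
grip_width: 0.0848
finger_force: 0.0
```

Emit:
servo_tool(plan=[[3,0,0,0,0,0,0],[1,0,0,0,0,0,0],[1,0,0,0,0,0,0],[1,0,0,0,0,0,0],[1,0,0,0,0,0,0],[1,0,0,0,0,0,0],[1,0,0,0,0,0,0],[1,0,0,0,0,0,0]], force=30)

```text
clock: 3.8
position: [0.56, 0.1949, 0.0645]
tool_rot: [-3.141, -0.001, 0.001]
force: [-1.3, 0.1, 7.6]
grip_width: 0.0195
finger_force: 33.7
```

Emit:
servo_tool(plan=[[1,0,-0.5,0,0,0,0],[1,0,-1,0,0,0,0],[1,0,-1.5,0,0,0,0],[1,0,-2,0,0,0,0],[1,0,-2.5,0,0,0,0],[1,0,-3,0,0,0,0],[1,0,-3.3,0,0,0,0],[1,0,-3.6,0,0,0,0],[1,0,-3.6,0,0,0,0]])

```text
clock: 4.7
position: [0.5601, 0.2311, 0.0645]
tool_rot: [-3.141, -0.001, 0.001]
force: [-0.7, 0.8, 5.2]
grip_width: 0.0198
finger_force: 33.6
```

Emit:
servo_tool(plan=[[1,0,-0.3,0,0,0,0],[1,0,-0.6,0,0,0,0],[1,0,-0.8,0,0,0,0],[1,0,-1.0,0,0,0,0],[1,0,-1.2,0,0,0,0],[1,0,-1.2,0,0,0,0]])

```text
clock: 5.3
position: [0.5601, 0.2421, 0.0645]
tool_rot: [3.141, -0.001, 0.001]
force: [0.5, -3.3, 8.0]
grip_width: 0.0197
finger_force: 33.9
```

Emit:
servo_tool(plan=[[1,0,-0.1,0,0,0,0],[1,0,-0.2,0,0,0,0],[1,0,-0.3,0,0,0,0],[1,0,-0.4,0,0,0,0],[1,0,-0.4,0,0,0,0]])

```text
clock: 5.8
position: [0.5602, 0.2425, 0.0644]
tool_rot: [3.136, 0.001, -0.001]
force: [-3.3, -20.7, 17.3]
grip_width: 0.0193
finger_force: 35.2
```

Emit:
servo_tool(plan=[[1,0,0.35,0,0,0,0],[5,0,0.35,0,0,0,0],[7,0,0.35,0,0,0,0],[7,0,0.35,0,0,0,0],[7,0,0.35,0,0,0,0],[7,0,0.35,-4,0,0,0],[7,0,0.35,-8,0,0,0],[7,0,0.35,-12,0,0,0],[7,0,0.35,-13,0,0,0]])

```text
clock: 6.7
position: [0.5612, 0.244, 0.1983]
tool_rot: [-3.139, -0.005, 0.001]
force: [-0.0, -0.3, -0.6]
grip_width: 0.07
finger_force: 0.0
```

```bash
python3 - <<'E'
from meas import *
goto([.514,-.354,.18],-.105)
E
```

```text
shift cm [-4.8  59.8   1.65] turn deg [-0.16 -0.28  6.09]
```

Emit:
servo_tool(plan=[[8.5,-0.4,5,0,0,0,0.5],[8.5,-0.8,10,0,0,0,1],[8.5,-1.2,15,0,0,0,1.5],[8.5,-1.6,20,0,0,0,2],[8.5,-2,25,0,0,0,2.5],[8.5,-2.4,30,0,0,0,3],[8.5,-2.8,35,0,0,0,3.5],[8.5,-3.2,40,0,0,0,4],[8.5,-3.6,45,0,0,0,4.5],[8.5,-4,50,0,0,0,5]])

```text
clock: 7.7
position: [0.5199, -0.2572, 0.1937]
tool_rot: [-3.142, 0.0, -0.086]
force: [0.5, 0.4, 1.3]
grip_width: 0.0847
finger_force: 0.0
```

Emit:
servo_tool(plan=[[8.5,-0.4,4.5,0.5,0,0,0.5],[8.5,-0.8,9,1,0,0,1],[8.5,-0.8,9.5,1.5,0,0,1],[8.5,-0.8,9.5,1.5,0,0,1],[8.5,-0.8,9.5,1.5,0,0,1],[8.5,-0.8,9.5,1.5,0,0,1]])

```text
clock: 8.3
position: [0.5051, -0.3478, 0.1792]
tool_rot: [-3.141, -0.0, -0.101]
force: [-1.7, 1.3, -0.1]
grip_width: 0.0853
finger_force: 0.0
```

```bash
python3 - <<'E'
from meas import *
print(bot.observe()['position'],bot.observe()['tool_rot']); goto([.514,-.354,.026],-.105)
f=grab('top'); im=f['frame']; g=im.min(2)
f2=grab('side')
a=cv2.resize(im[150:265,228:363],(400,400),interpolation=cv2.INTER_CUBIC); b=cv2.resize(f2['frame'][150:230,280:380],(400,400),interpolation=cv2.INTER_CUBIC)
cv2.imwrite('pics/c.png',cv2.convertScaleAbs(np.hstack([a,b]),alpha=1.6))
E
```

```text
[ 0.50511124 -0.34777973  0.17917711] [-3.14109133e+00 -3.45595456e-04 -1.01397663e-01]
shift cm [ 0.94  0.54 15.32] turn deg [-0.03 -0.02  0.21]
```

View pics/c.png

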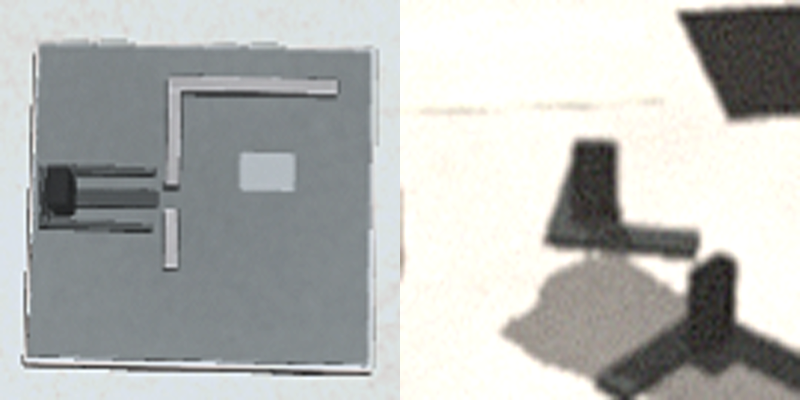

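The left crop shows the lock grip at its end stop, (60,190), with the tongue out of the pocket and behind the fence line. The right crop shows square A untouched, grip at (595,180). Next I descend and grip it.

```bash
python3 - <<'E'
from meas import *
f=grab('side'); print('grip top',ray(f,(328.75,179),.058))
E
```

```text
grip top [ 0.51209376 -0.35002014  0.058     ]
```

Emit:
servo_tool(plan=[[8.5,0.9,0.5,3,0,0,0],[8.5,0.9,0.5,6,0,0,0],[8.5,0.9,0.5,9,0,0,0],[8.5,0.9,0.5,12,0,0,0],[8.5,0.9,0.5,14,0,0,0],[8.5,0.9,0.5,15.5,0,0,0],[8.5,0.9,0.5,15.5,0,0,0],[8.5,0.9,0.5,15.5,0,0,0]])

```text
clock: 9.25
position: [0.5132, -0.3553, 0.0246]
tool_rot: [3.141, -0.001, -0.103]
force: [0.4, 1.2, -0.1]
grip_width: 0.0849
finger_force: 0.0
```

Emit:
servo_tool(plan=[[4,0,0,0,0,0,0],[1,0,0,0,0,0,0],[1,0,0,0,0,0,0],[1,0,0,0,0,0,0],[1,0,0,0,0,0,0],[1,0,0,0,0,0,0],[1,0,0,0,0,0,0],[1,0,0,0,0,0,0]], force=60)

```text
clock: 10.05
position: [0.513, -0.3553, 0.0244]
tool_rot: [3.141, -0.0, -0.104]
force: [-1.7, -0.1, 6.2]
grip_width: 0.0192
finger_force: 59.6
```

Emit:
servo_tool(plan=[[1,0,0,-2,0,0,0],[1,0,0,-5,0,0,0],[1,0,0,-9,0,0,0],[1,0,0,-12,0,0,0],[1,0,0,-12,0,0,0]])

```text
clock: 10.55
position: [0.5142, -0.3563, 0.1479]
tool_rot: [3.139, -0.005, -0.104]
force: [0.4, 0.5, -4.6]
grip_width: 0.0191
finger_force: 59.5
```

```bash
python3 - <<'E'
from meas import *
o=bot.observe();print(o['position'],o['grip_width'],o['force']); goto([.592,.082,.14],0)
E
```

```text
[ 0.51423882 -0.35625457  0.14788237] 0.01914970831640551 [ 0.41901892  0.5107401  -4.58590295]
shift cm [  3.19 -44.4    0.7 ] turn deg [ 0.15 -0.28 -5.95]
```

Emit:
servo_tool(plan=[[1,0.3,-4,0,0,0,-0.5],[1,0.6,-8,0,0,0,-1],[1,0.9,-12,0,0,0,-1.6],[1,1.2,-16,0,0,0,-2.1],[1,1.5,-20,0,0,0,-2.7],[1,1.8,-25,0,0,0,-3.3],[1,2.1,-30,0,0,0,-4],[1,2.5,-35,0,0,0,-4.7],[1,2.8,-40,0,0,0,-5.4],[1,3.2,-44.4,0,0,0,-6]])

```text
clock: 11.55
position: [0.5898, 0.0858, 0.1429]
tool_rot: [-3.141, 0.001, 0.003]
force: [1.3, -0.7, -4.7]
grip_width: 0.0193
finger_force: 60.0
```

Emit:
servo_tool(plan=[[1,0,0,1,0,0,0],[1,0,0,3,0,0,0],[1,0,0,5,0,0,0],[1,0,0,6,0,0,0],[1,0,0,6,0,0,0],[1,0,0,6,0,0,0]])

```text
clock: 12.15
position: [0.5906, 0.083, 0.0842]
tool_rot: [-3.142, 0.0, 0.001]
force: [0.2, 0.0, -2.9]
grip_width: 0.019
finger_force: 60.4
```

```bash
python3 - <<'E'
from meas import *
goto([.592,.082,.072],0)
f=grab('top');f2=grab('side')
a=cv2.resize(f['frame'][150:265,228:363],(400,400),interpolation=cv2.INTER_CUBIC); b=cv2.resize(f2['frame'][190:350,210:370],(400,400),interpolation=cv2.INTER_CUBIC)
cv2.imwrite('pics/d.png',cv2.convertScaleAbs(np.hstack([a,b]),alpha=1.6))
E
```

```text
shift cm [0.14 0.1  1.22] turn deg [-0.    0.    0.06]
```

View pics/d.png

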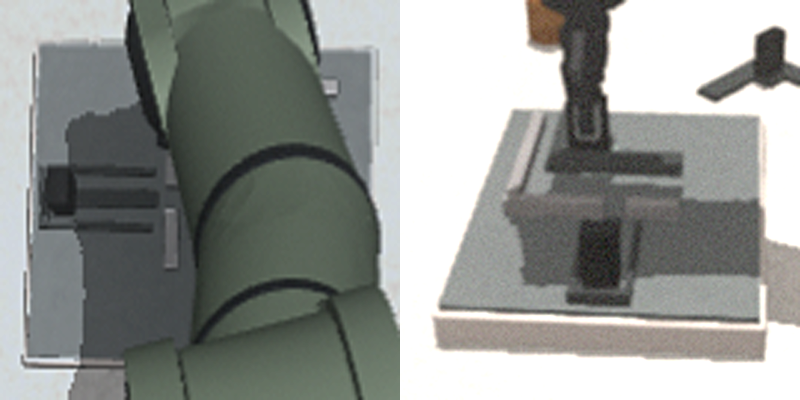

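The side crop shows the square level in the gripper, clear of both fences, with the lock grip at (600,250) still at its stop. The arm hides the top view. I'll lower it until contact.

Emit:
servo_tool(plan=[[1,0,0,0.8,0,0,0],[1,0,0,1.6,0,0,0],[1,0,0,2.1,0,0,0],[1,0,0,2.3,0,0,0],[1,0,0,2.4,0,0,0],[1,0,0,2.4,0,0,0],[1,0,0,2.4,0,0,0]])

```text
clock: 12.95
position: [0.5906, 0.0832, 0.0604]
tool_rot: [-3.142, -0.0, 0.001]
force: [-2.2, -0.4, 5.1]
grip_width: 0.0195
finger_force: 61.6
```

Emit:
servo_tool(plan=[[1,0,-0.4,0,0,0,0],[1,0,-0.8,0,0,0,0],[1,0,-1.2,0,0,0,0],[1,0,-1.4,0,0,0,0],[1,0,-1.5,0,0,0,0],[1,0,-1.5,0,0,0,0]])

```text
clock: 13.55
position: [0.5909, 0.0986, 0.0604]
tool_rot: [-3.141, -0.001, 0.002]
force: [0.1, -0.6, 6.3]
grip_width: 0.0192
finger_force: 61.9
```

Emit:
servo_tool(plan=[[1,0.4,0,0,0,0,0],[1,0.8,0,0,0,0,0],[1,1.2,0,0,0,0,0],[1,1.4,0,0,0,0,0],[1,1.4,0,0,0,0,0]])

```text
clock: 14.05
position: [0.6049, 0.0989, 0.0604]
tool_rot: [-3.141, -0.001, 0.002]
force: [-0.0, -0.0, 6.6]
grip_width: 0.0193
finger_force: 62.0
```

Emit:
servo_tool(plan=[[1,0,-0.1,0,0,0,0],[1,0,-0.2,0,0,0,0],[1,0,-0.3,0,0,0,0],[1,0,-0.3,0,0,0,0]])

```text
clock: 14.45
position: [0.605, 0.1015, 0.0604]
tool_rot: [-3.141, -0.001, 0.001]
force: [-0.0, -2.0, 5.3]
grip_width: 0.0193
finger_force: 61.9
```

Emit:
servo_tool(plan=[[1,0,-0.1,0,0,0,0],[1,0,-0.2,0,0,0,0],[1,0,-0.2,0,0,0,0]])

```text
clock: 14.75
position: [0.605, 0.102, 0.0604]
tool_rot: [3.14, -0.001, 0.0]
force: [-0.5, -8.0, 7.6]
grip_width: 0.0195
finger_force: 62.3
```

```bash
python3 - <<'E'
from meas import *
o=bot.observe();print(o['moment'],o['position'],o['tool_rot'])
E
```

```text
[-1.68345082  0.13503544  0.06728203] [0.60496383 0.10200782 0.06042001] [ 3.14013356e+00 -7.88164021e-04  4.35434714e-04]
```

Emit:
servo_tool(plan=[[1,0.1,0,0,0,0,0],[1,0.2,0,0,0,0,0],[1,0.3,0,0,0,0,0],[1,0.4,0,0,0,0,0],[1,0.4,0,0,0,0,0]])

```text
clock: 15.25
position: [0.6081, 0.102, 0.0604]
tool_rot: [3.14, 0.001, 0.0]
force: [-7.0, -9.6, 14.1]
grip_width: 0.0195
finger_force: 63.1
```

Emit:
servo_tool(plan=[[1,0.1,-0.05,0,0,0,0],[1,0.2,-0.1,0,0,0,0],[1,0.2,-0.1,0,0,0,0],[1,0.2,-0.1,0,0,0,0]])

```text
clock: 15.65
position: [0.6098, 0.102, 0.0605]
tool_rot: [3.139, 0.002, -0.0]
force: [-10.2, -13.6, 17.6]
grip_width: 0.0191
finger_force: 63.6
```

```bash
python3 - <<'E'
from meas import *
o=bot.observe();print(o['force'],o['moment'],o['position'],o['tool_rot'])
f=grab('top');g=f['frame']
f2=grab('side')
a=cv2.resize(g[150:265,228:363],(400,400),interpolation=cv2.INTER_CUBIC); b=cv2.resize(f2['frame'][220:300,240:340],(400,400),interpolation=cv2.INTER_CUBIC)
cv2.imwrite('pics/e.png',cv2.convertScaleAbs(np.hstack([a,b]),alpha=1.6))
E
```

```text
[-10.17372925 -13.59293499  17.63172044] [-2.64221228  1.98470386  0.15286027] [0.60978803 0.10201669 0.06045316] [ 3.13879908e+00  1.65565041e-03 -3.24261580e-05]
```

View pics/e.png

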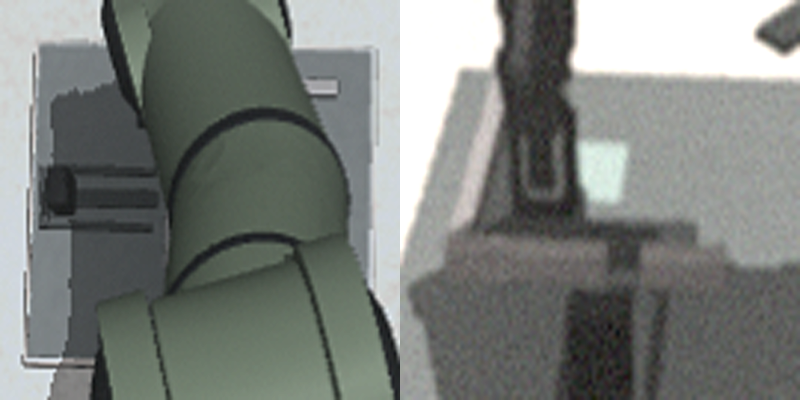

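The side crop shows the square's edge along the side fence and near the far fence, with the lock clear. The x force so far could be friction alone, since x still moved 1.7 mm. I'll ease the down and side pressure, then continue in +x.

Emit:
servo_tool(plan=[[1,0,0.15,-0.05,0,0,0],[1,0.1,0.15,-0.05,0,0,0],[1,0.2,0.15,-0.05,0,0,0],[1,0.3,0.15,-0.05,0,0,0],[1,0.3,0.15,-0.05,0,0,0],[1,0.3,0.15,-0.05,0,0,0]])

```text
clock: 16.35
position: [0.6118, 0.102, 0.0604]
tool_rot: [3.14, 0.004, 0.001]
force: [-13.8, -6.6, 15.1]
grip_width: 0.0187
finger_force: 63.2
```

Emit:
servo_tool(plan=[[1,0.1,0,-0.03,0,0,0],[1,0.2,0,-0.03,0,0,0],[1,0.2,0,-0.03,0,0,0],[1,0.2,0,-0.03,0,0,0]])

```text
clock: 16.75
position: [0.612, 0.102, 0.0606]
tool_rot: [3.14, 0.007, 0.001]
force: [-27.2, -6.8, 24.2]
grip_width: 0.0195
finger_force: 64.5
```

```bash
python3 - <<'E'
from meas import *
o=bot.observe();print(o['force'],o['moment'],o['position'],o['tool_rot'])
E
```

```text
[-27.23837672  -6.77738276  24.16362724] [-1.3365942   5.43716669 -0.03992982] [0.61199502 0.10196749 0.06056976] [3.13959015e+00 7.16233795e-03 1.11522330e-03]
```

Emit:
servo_tool(plan=[[1,-0.1,-0.1,-0.03,0,0,0],[1,-0.1,-0.1,-0.03,0,0,0.5],[1,-0.1,-0.1,-0.03,0,0,0.8],[1,-0.1,-0.1,-0.03,0,0,0.8]])

```text
clock: 17.15
position: [0.6121, 0.102, 0.0606]
tool_rot: [3.139, 0.005, -0.013]
force: [-16.7, -11.3, 12.7]
grip_width: 0.0192
finger_force: 63.2
```

```bash
python3 - <<'E'
from meas import *
o=bot.observe();print(o['force'],o['moment'],o['position'],o['tool_rot'])
E
```

```text
[-16.67935681 -11.26978717  12.71463519] [-2.37518269  3.39978515  0.69283617] [0.61206358 0.10204432 0.06059757] [ 3.13858602  0.00517224 -0.01272864]
```

Emit:
servo_tool(plan=[[1,0,0,0,0,0,-0.5],[1,0,0,0,0,0,-1],[1,0,0,0,0,0,-1.6],[1,0,0,0,0,0,-1.6]])

```text
clock: 17.55
position: [0.6121, 0.102, 0.0606]
tool_rot: [3.139, 0.005, 0.013]
force: [-16.7, -9.2, 13.7]
grip_width: 0.0192
finger_force: 64.4
```

```bash
python3 - <<'E'
from meas import *
o=bot.observe();print(o['force'],o['moment'],o['position'],o['tool_rot'])
E
```

```text
[-16.69299394  -9.19810204  13.66377423] [-2.08962244  3.4860856  -1.42938189] [0.61206488 0.10202975 0.06061937] [3.13938309 0.00543094 0.01300025]
```

Emit:
servo_tool(plan=[[1,0,0,0,0,0,-0.7],[1,0,0,0,0,0,0],[1,0,0,0,0,0,0.9],[1,0,0,0,0,0,0.9],[1,0,0,0,0,0,0.9],[1,0,0,0,0,0,0.9],[1,0,0,0,0,0,0.9]])

```text
clock: 18.25
position: [0.6124, 0.1021, 0.0606]
tool_rot: [3.139, 0.005, -0.001]
force: [-14.5, -10.1, 10.1]
grip_width: 0.0193
finger_force: 62.7
```

```bash
python3 - <<'E'
from meas import *
o=bot.observe();print(o['force'],o['moment'],o['position'],o['tool_rot'])
f2=grab('side')
b=cv2.resize(f2['frame'][210:310,240:360],(720,600),interpolation=cv2.INTER_CUBIC)
cv2.imwrite('pics/g.png',cv2.convertScaleAbs(b,alpha=2.2))
E
```

```text
[-14.45857675 -10.11137245  10.09067638] [-2.25627369  2.93643002  0.09680391] [0.612434   0.10206413 0.06061305] [ 3.13898599e+00  4.52542332e-03 -1.21062433e-03]
```

View pics/g.png

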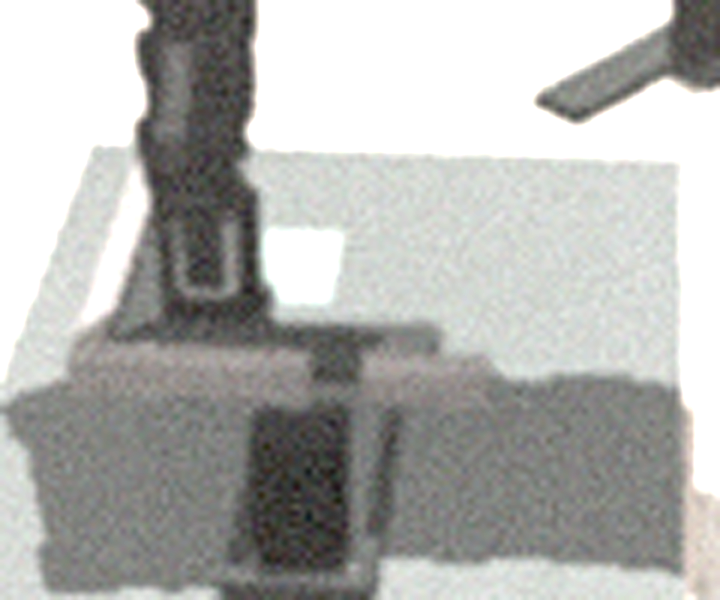

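The view shows the square's edges against the far fence ((110,335) up to (150,230)) and along the side fence at (130–440,335). The tongue is out of the gap and the grip is held. The contact position (.612, .102) matches the measured pocket (.647, .137) minus 35 mm, so I'm handing in.

```bash
python3 -c "
from workcell import bot
print(bot.job_done())"
```

```text
the job is handed in; nothing more can be done
None
```

I handed the job in at about 18 s, with the transport lock at its end stop and the square still gripped and pressed into the corner, at about 14 N toward the far fence and 10 N toward the side fence by the wrist reading. The judge's verdict isn't shown to me.

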